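Bring a stone to the wheel through the guard window

ROBOT

A 7-joint arm with a two-finger parallel gripper is mounted at the origin on the work surface. World frame = base frame: x ahead of the robot, y to its left, z up, the work surface at z = 0. Lengths are in m, angles in rad, forces in N, time in s.
With the tool pointing down it reaches from about 0.425 to 0.825 m from the base axis. Payload 3.6 kg.
Tool frame: the origin (TCP) lies where the fingers leave the gripper's body, on its centre line; the fingertips stand 73 mm ahead of it and the grasp point (between the pads) lies 54 mm ahead of it; z points along the fingers, y is the line along which they close (so a half turn about z gives the same grasp; the last joint's range is limited). The gripper opens to 85 mm and grips with 20 to 120 N. Pads are 22 mm wide; open, the fingers measure 114 mm over their backs; the gripper's body (76 mm by 85 mm) begins 54 mm behind the grasp point. The pads swing forward as they close: fully open they stand 13 mm farther back than shut.
Start: joints at [-0.026, 0.615, -0.013, 1.423, 0.008, 1.103, -0.04], TCP at [0.65, 0, 0.304] pointing down, gripper open.
Joint ranges: [-3.12, 3.12], [-0.3, 2.06], [-1.34, 1.32], [0.26, 2.42], [-1.36, 4.5], [0.01, 1.98], [-2.84, 2.84]. Speed limits (rad/s): [2.79, 2.79, 3.14, 3.14, 3.14, 3.14, 3.14].

INTERFACE

Orientations are given as a unit quaternion [x, y, z, w].
In Python, from station import arm, snapshot, camera_info, ticket gives the robot as it stands. Calls block until the motion is done:
- arm.movep(position, orientation): joint-space move of the TCP to a pose.
- arm.line_to(position, velocity=0.15, ori=None): straight line of the TCP; ori=None keeps the orientation; velocity is the mean speed in m/s.
- arm.move_j(angles): joint-space move.
- arm.move_gripper(opening, effort=None): opening from 0.0 (shut) to 1.0 (fully open); effort is the grip in N (None keeps the last); returns when the fingers have stopped.
- arm.pause(seconds).
- arm.ik(position, orientation): joint angles nearest the present ones, or None.
- snapshot(name): name is "scene" or "side" or "wrist"; returns the picture (420x560x3 uint8, blue, green, red); there is no depth.
- camera_info(name): a dict with "fx", "fy", "cx", "cy" (pixels), "dist_coeffs" ([k1, k2, p1, p2, k3] as OpenCV has them; the pictures are not rectified), "R" (3x3) and "t" (3): a world point X has camera coordinates R X + t; the wrist camera has in their place "T_tool_cam" (4x4, takes a point from camera to tool coordinates, whose origin is the TCP and whose axes are the flange's). Camera axes: x right, y down, z forward; pixel columns grow to the right and rows downward; lengths in m; the calibration is good to about 2 mm. A picture is of the moment at which its call begins: read the wrist's pose just before it. camera_info takes no time and is no camera call.
A pose or a line that the arm cannot do raises arm.MotionError and nothing moves.
- ticket.finish_job(): hands the job in; it is judged then, once.
Readings, each from a call of its own:
- arm.read_time(): time.
- arm.read_joint_positions(): joint angles.
- arm.read_dq(): joint speeds.
- arm.read_effort(): joint torques, N m.
- arm.read_tool_pos(): TCP position.
- arm.read_eef_rot(): TCP orientation.
- arm.read_ft_force(): force on the tool from outside, world axes, zero at the start.
- arm.read_wrist_torque(): the same for the moment, N m.
- arm.read_opening(): opening from 0.0 (shut) to 1.0 (fully open).
- arm.read_finger_force(): force on a finger pad.
Only numpy, scipy, OpenCV 4.12 (cv2) and the standard library are available. Lean on these libraries where they do the work, as an engineer would, in place of code of your own. Each camera call takes 0.05 s, during which the arm holds its last target. There are 200 camera calls.

TASK

Get a stone blank ready for grinding: turn the round guard plate on top of the grinder counter-clockwise by its upright post until its lug is against the stop pin, so that the slot-shaped window stands over the wheel. Then take the stone in the flat wooden holder out of the rack, pass it upright down through the window until its lower edge is about 30 mm below the plate's top, and finish while still holding it there in the gripper, neither pressing on the guard nor ever touching the wheel. Leave the round-gripped holder, the cup and the tape roll where they are.

Things in the scene. Friction and masses are not known exactly. Their poses are not given: they have to be found in the camera images.
- machine: Fixed round green grinder, foot 250 mm across, housing 224 mm. Origin: centre of its underside; z up. At the stop the plate's window lies 60 mm from the axis along the machine's +y, the post 85 mm along -y. Below the plate a fixed deck (top 97 mm above the bench) closes the housing but for a 62 x 30 mm opening where the window stands at the stop: only there can a part go in.
- cover (a joint): Angle in rad of the round aluminium guard plate (224 mm across, 8 mm thick, top face 108 mm above the bench) about the machine's upright axis. Grows counter-clockwise from above; range 0 to 1.5; 1.5 is the hard stop (lug meets the steel stop pin on the housing). Starts between 0.2 and 0.8. Stays where it is left (friction 0.12 N m: 1 to 2 N at the post moves it).
- pivot (a point): Point on the plate's axis of turning, on the plate's top face, 108 mm above the bench. Round hub cap of 36 mm diameter there, 8 mm high. Its axes turn with the plate.
- post (a point): Centre of the top of the black upright post by which the plate is turned: 16 mm diameter, 45 mm high above the plate (top 153 mm above the bench), 85 mm from the axis, across the axis from the window; steel collar of 28 mm diameter, 5 mm high, at its foot. Turns with the plate.
- window (a point): Centre of the window, a straight slot through the guard plate, on the plate's top face (108 mm above the bench), 60 mm from the axis. Its x axis runs along the slot's length (44 mm), y across its width (14 mm, outwards from the axis), z up; turns with the plate.
- wheel: Fixed grinding wheel inside the housing under the window's working place, 72 mm diameter, 26 mm wide, at rest. Its top is 48 mm above the bench, 60 mm below the plate's top face. Origin: centre of the wheel, 12 mm above the bench; its axle runs along y.
- blank: The stone to bring: pale stone plate 40 mm long (x), 12 mm thick (y), 50 mm high, bevelled by 2 mm over its lowest 4 mm, under a flat wooden holder block 40 (x) x 18 (y) x 40 mm high; 90 mm high in all, about 130 g. Origin: centre of the stone's underside, z up to the holder. Stands upright in one of the rack's slots, underside 10 mm above the bench.
- rack: Fixed wooden block 150 mm (x) x 56 mm (y) x 34 mm high; origin: centre of its underside. Two equal slots 46 mm (x) x 17 mm (y), 24 mm deep, centred 38 mm either side of the middle along x. The stone stands in either one, the round-gripped holder in the other, both lengthwise in their slots.
- round_dop: To leave alone: another stone of 40 x 13 x 40 mm under a round wooden grip of 18 mm diameter and 62 mm height, 102 mm high in all, standing in the rack's other slot. Origin: centre of its underside.
- cup: To leave alone: white plastic cup, 72 mm across its rim, 95 mm high. Origin: centre of its underside.
- tape: To leave alone: roll of tape lying flat, 90 mm across, 24 mm high. Origin: centre of its underside.
Mind the look-alikes: they are no part of the job. Leave any green or red look-alike of the blank alone.

How it is judged:
On the way, in this order (a step that is already met when the one before it is completed fails the run):
1. the guard plate is turned to its stop (value of joint cover above 1.45 rad), for 0.2 s.
2. the stone is lifted above the guard plate (height (world z) of blank above 0.108 m and contact force between the fingers and blank above 1 N), for 0.1 s.
At the end, for the whole second after the job is handed in: The gripper holds the stone still and upright (within 0.12 rad) inside the window, its underside 20 to 42 mm below the plate's top face and within 6 mm of the window's centre line, pressing on the guard with less than 8 N, while the guard plate is still at its stop (joint above 1.44 rad) (value of joint cover above 1.44 rad and z of blank in the frame of window between -0.042 and -0.02 m and horizontal distance between blank and window below 0.006 m and angle between the x axis of blank and the x axis of window, either way round below 0.15 rad and angle between blank's own z axis and vertical below 0.12 rad and contact force between the fingers and blank above 1 N and contact force between blank and machine below 8 N and linear speed of blank below 0.02 m/s); the arm keeps its last pose, push and grip.
It fails at once if the stone touches the wheel (contact force between blank and wheel above 0.5 N).
It fails at once if the round-gripped holder is disturbed (distance of round_dop from where it was at the start of the episode above 0.02 m or angle between round_dop's own z axis and vertical above 0.5 rad).
It fails at once if the cup or the tape roll is disturbed (distance of any of cup, tape from where it was at the start of the episode above 0.02 m or angle between cup's own z axis and vertical above 0.5 rad).
It also fails if it takes over 64 s, if anything falls off the work surface, if the arm or the gripper's body presses on something with over 40 N, if the wrist force passes 120 N, or if a joint passes its speed limit or range.

## Working session

There is one attempt and no reset: what is moved stays moved. The work goes in short steps, each a Python script; the robot and the scene stay as the last script left them, time stands still between calls to the robot, and variables do not carry over. Pictures are saved under pics/ and viewed, at most 10 in all, crops included, and the job is handed in when it is done.

```bash
mkdir -p pics; ls; python3 - <<'E'
from station import arm,snapshot,camera_info
import cv2,numpy as np
for n in("scene","side","wrist"):
    cv2.imwrite(f"pics/{n}0.png",snapshot(n)); c=camera_info(n); print(n,{k:np.round(v,3).tolist() for k,v in c.items()})
a,b=[cv2.imread(f"pics/{n}0.png") for n in("scene","side")]
print(arm.read_eef_rot(),arm.read_time())
E
```

```text
pics
scene {'fx': 425.41, 'fy': 425.41, 'cx': 275.288, 'cy': 212.508, 'dist_coeffs': [-0.053, 0.0, 0.0, 0.0, 0.0], 'R': [[-0.672, 0.741, 0.008], [0.548, 0.504, -0.667], [-0.498, -0.444, -0.745]], 't': [0.4, -0.237, 1.325]}
side {'fx': 446.446, 'fy': 446.446, 'cx': 277.338, 'cy': 215.093, 'dist_coeffs': [-0.13, 0.0, 0.0, 0.0, 0.0], 'R': [[0.759, -0.65, 0.022], [-0.414, -0.509, -0.754], [0.502, 0.564, -0.656]], 't': [-0.433, 0.319, 0.958]}
wrist {'fx': 353.407, 'fy': 353.407, 'cx': 284.514, 'cy': 213.543, 'dist_coeffs': [0.001, 0.0, 0.0, 0.0, 0.0], 'T_tool_cam': [[-0.0, -0.962, -0.272, 0.068], [1.0, -0.0, 0.0, -0.0], [-0.0, -0.272, 0.962, -0.07], [0.0, 0.0, 0.0, 1.0]]}
[ 7.07073791e-01  7.07139092e-01 -7.03731347e-04 -6.80544909e-04] 0.15
```

View pics/scene0.png

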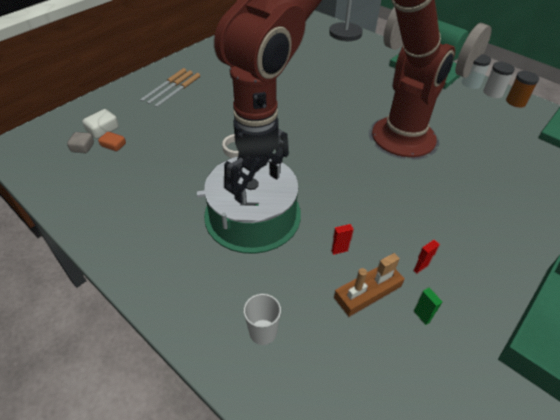

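View pics/side0.png

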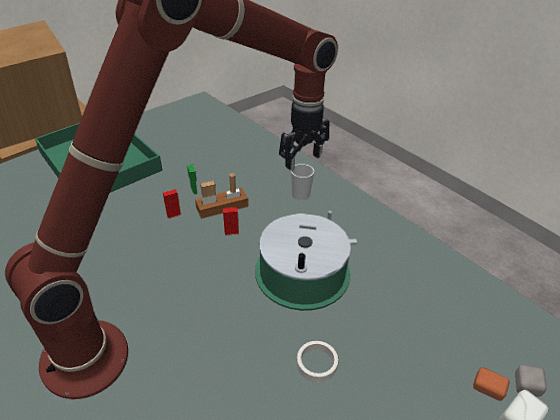

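The scene view shows the rack at about (370,287), with a round grip at (361,280) and a flat block at (387,266). The side view shows the flat block at (208,190), the round grip at (232,183), the hub at (305,242), the post top at about (301,256) and the window at (308,228). The candidates for the blank in the side view:

- **Flat wood block on stone in the rack (208,190):** fits the description.
- **Round grip (232,183):** the one to leave alone.
- **Red blocks (171,203) and (231,221), green block (192,178):** look-alikes standing free.

Next I'll measure these and enlarge the rack.

```bash
cat > h.py <<'E'
from station import arm,snapshot,camera_info,ticket
import cv2,numpy as np
from scipy.spatial.transform import Rotation as Ro
def wristpose():
    return np.array(arm.read_tool_pos()),Ro.from_quat(arm.read_eef_rot()).as_matrix()
def cam(n,pose=None):
    c=camera_info(n)
    if n=="wrist":
        p,R=pose; T=np.array(c["T_tool_cam"]); Rw=R@T[:3,:3]; o=R@T[:3,3]+p
    else:
        Rw=np.array(c["R"]).T; o=-Rw@np.array(c["t"])
    K=np.array([[c["fx"],0,c["cx"]],[0,c["fy"],c["cy"]],[0,0,1]])
    return K,np.array(c["dist_coeffs"],float),Rw,o
def rays(C,uv):
    K,d,Rw,o=C
    q=cv2.undistortPoints(np.array(uv,float).reshape(-1,1,2),K,d).reshape(-1,2)
    v=np.c_[q,np.ones(len(q))]@Rw.T
    return o,v/np.linalg.norm(v,axis=1,keepdims=True)
def plane(C,uv,z):
    o,v=rays(C,uv); return o+v*((z-o[2])/v[:,2])[:,None]
def tri(*cu):
    A=np.zeros((3,3));b=np.zeros(3);L=[]
    for C,uv in cu:
        o,v=rays(C,[uv]);M=np.eye(3)-np.outer(v[0],v[0]);A+=M;b+=M@o;L.append((M,o))
    x=np.linalg.solve(A,b); return x,max(np.linalg.norm(M@(x-o)) for M,o in L)
def down(yaw): # tool z down, tool y axis (closing) at world angle yaw
    y=np.array([np.cos(yaw),np.sin(yaw),0]);z=np.array([0,0,-1.]);x=np.cross(y,z)
    return Ro.from_matrix(np.c_[x,y,z]).as_quat()
E
python3 - <<'E'
from h import *
S,D=cam("scene"),cam("side")
print("cams",S[3],D[3])
print("hub,post,window",plane(D,[(305,239)],.116),plane(D,[(302,255)],.153),plane(D,[(308,228)],.108))
print("lug,pin",plane(D,[(352,241),(331,215)],[.104]))
print("flat top",tri((S,(387,261)),(D,(208,184))),"round top",tri((S,(361,272)),(D,(232,175))))
print("cup rim",plane(D,[(303,170)],.095),"tape",plane(D,[(317,359)],.012))
a=cv2.imread("pics/scene0.png")[220:330,310:450];b=cv2.imread("pics/side0.png")[155:245,155:255];c=cv2.imread("pics/side0.png")[205:310,245:365]
f=lambda i:cv2.resize(i,(390,300),interpolation=cv2.INTER_CUBIC)
cv2.imwrite("pics/crop.png",np.vstack([np.hstack([f(a),f(b)]),np.hstack([f(c),f(cv2.imread("pics/wrist0.png"))])]))
E
```

```text
cams [1.05893586 0.41145547 0.82567248] [-0.01977259 -0.65932488  0.87901867]
hub,post,window [[ 0.55825754 -0.11448281  0.116     ]] [[ 0.48941148 -0.17445909  0.153     ]] [[ 0.59797995 -0.08416989  0.108     ]]
lug,pin [[ 0.65367114 -0.18620051  0.104     ]
 [ 0.6840507  -0.0830256   0.104     ]]
flat top (array([0.51246682, 0.2427682 , 0.09685157]), np.float64(0.0015578284851076683)) round top (array([0.58202378, 0.22084599, 0.10993912]), np.float64(0.0005571936918655886))
cup rim [[0.77635823 0.1241448  0.095     ]] tape [[ 0.39844134 -0.33334171  0.012     ]]
```

View pics/crop.png

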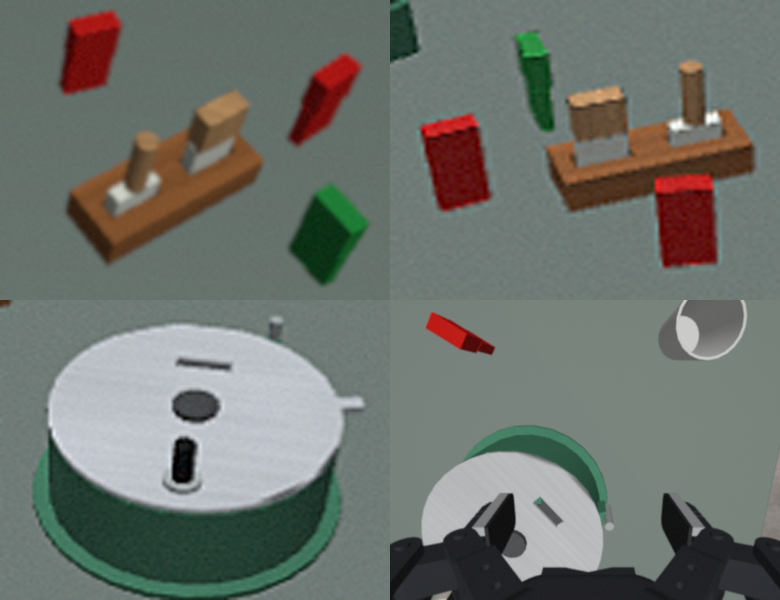

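The crop confirms the target is the flat wood block on pale stone in the rack: scene (387,266), side (208,190). Both red blocks and the green one are single-coloured decoys, and the other rack piece is the round grip. The lug is at side (352,241) and the pin at (331,215), so about 0.9 rad is left to turn. Next come close wrist views over the machine and the rack.

```bash
python3 - <<'E'
from h import *
import pickle
out={}
for n,p in(("rack1",(.54,.14,.33)),("rack2",(.54,.20,.33)),("mach",(.53,-.25,.33))):
    arm.movep(p,down(0)); arm.pause(.2)
    out[n]=wristpose(); im=snapshot("wrist"); cv2.imwrite(f"pics/{n}.png",im)
    if n=="mach": cv2.imwrite("pics/side1.png",snapshot("side"))
pickle.dump(out,open("poses.pkl","wb"))
f=lambda n:cv2.resize(cv2.imread(f"pics/{n}.png"),(400,300))
cv2.imwrite("pics/m4.png",np.vstack([np.hstack([f("rack1"),f("rack2")]),np.hstack([f("mach"),f("side1")])]))
print(arm.read_time())
E
```

```text
3.7
```

View pics/m4.png

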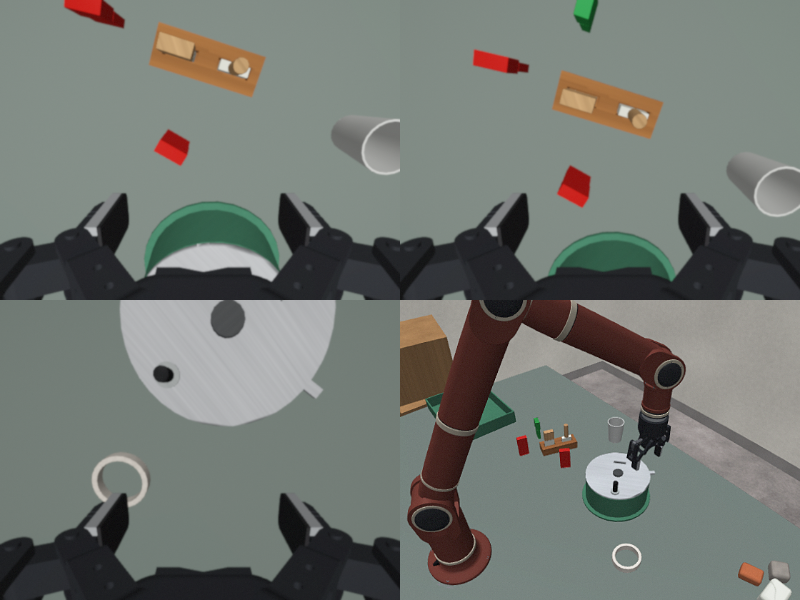

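The wrist views show the rack with the flat block top at about (245,63) in rack1 and (248,140) in rack2 full-size pixels. The machine view shows the hub at about (319,27) and the post at about (227,103). I'll segment them and measure.

```bash
python3 - <<'E'
from h import *
import pickle
P=pickle.load(open("poses.pkl","rb"))
im=cv2.imread("pics/mach.png");C=cam("wrist",P["mach"])
g=im.max(2); m=(g<90).astype(np.uint8); m[200:]=0
hub=None
for c in cv2.findContours(m,cv2.RETR_EXTERNAL,cv2.CHAIN_APPROX_NONE)[0]:
    if cv2.contourArea(c)>100:
        e=cv2.minEnclosingCircle(c);print("dark",np.round(e,1) if 0 else e,cv2.contourArea(c),cv2.boundingRect(c))
        print("  @.116",plane(C,[e[0]],.116),"@.153",plane(C,[e[0]],.153))
pts=[]
for n in("rack1","rack2"):
    im=cv2.imread(f"pics/{n}.png");C=cam("wrist",P[n]);hsv=cv2.cvtColor(im,cv2.COLOR_BGR2HSV)
    print(n,"hsv top",hsv[64 if n=="rack1" else 140,245],"rack",hsv[(64+42,140+45)[n=="rack2"],280])
    m=cv2.inRange(hsv,(5,50,140),(25,150,255)); 
    m=cv2.morphologyEx(m,cv2.MORPH_OPEN,np.ones((3,3)))
    for c in cv2.findContours(m,cv2.RETR_EXTERNAL,cv2.CHAIN_APPROX_NONE)[0]:
        if cv2.contourArea(c)>300:
            r=cv2.minAreaRect(c);print(r,cv2.contourArea(c))
            b=cv2.boxPoints(r); print(np.round(plane(C,b,.1)[:,:2],4).tolist(),plane(C,[r[0]],.1))
            if r[0][0]<290: pts.append((C,r[0]))
if len(pts)==2: print("flat",tri(*pts))
E
```

```text
dark ((228.5, 103.5), 14.23034954071045) 479.5 (215, 92, 28, 23)
  @.116 [[ 0.48745354 -0.17340883  0.116     ]] @.153 [[ 0.4930395  -0.17438147  0.153     ]]
dark ((319.2104797363281, 25.938753128051758), 26.57710838317871) 1826.5 (296, 0, 46, 53)
  @.116 [[ 0.55556659 -0.1194699   0.116     ]] @.153 [[ 0.55228493 -0.12746483  0.153     ]]
rack1 hsv top [ 17 101 208] rack [ 14 155 171]
((337.0000305175781, 90.49999237060547), (23.25510597229004, 23.702320098876953), 63.43495178222656) 427.5
[[0.5707, 0.227], [0.5874, 0.2348], [0.5964, 0.2191], [0.5796, 0.2111]] [[0.58350061 0.22307846 0.1       ]]
((244.33009338378906, 62.66063690185547), (53.15835189819336, 26.245668411254883), 16.8583984375) 1275.5
[[0.4868, 0.2406], [0.4937, 0.2587], [0.533, 0.2475], [0.5267, 0.229]] [[0.50994911 0.2440755  0.1       ]]
rack2 hsv top [ 17 104 199] rack [ 72  18 141]
((335.5, 165.0), (30.0, 21.0), 90.0) 415.5
[[0.5746, 0.2363], [0.5922, 0.2362], [0.5933, 0.2107], [0.5753, 0.2108]] [[0.58384939 0.22367027 0.1       ]]
((248.64048767089844, 139.9918670654297), (51.540523529052734, 27.071128845214844), 17.2414608001709) 1255.0
[[0.4867, 0.2405], [0.4944, 0.2614], [0.5346, 0.249], [0.5276, 0.2276]] [[0.51073745 0.24475139 0.1       ]]
flat (array([0.51000585, 0.24450202, 0.09669907]), np.float64(0.00040077650784209356))
```

```bash
python3 - <<'E'
from h import *
c=np.array([.556,-.118]);r=.085;a=np.radians(220.5)
pos=lambda a,z:[*(c+r*np.array([np.cos(a),np.sin(a)])),z]
yaw=lambda a:a-np.radians(270)
arm.move_gripper(.55,20)
arm.movep(pos(a,.25),down(yaw(a)))
arm.line_to(pos(a,.194)); print("down",arm.read_ft_force())
arm.move_gripper(.3); print(arm.read_opening(),arm.read_ft_force())
f0=np.array(arm.read_ft_force())
while a<np.radians(300):
    a+=.06; arm.line_to(pos(a,.194),.06,ori=down(yaw(a)))
    f=np.array(arm.read_ft_force())-f0; t=f[:2]@[-np.sin(a),np.cos(a)]
    print(round(np.degrees(a),1),np.round(f,1),round(t,2),flush=True)
    if t<-8 or np.linalg.norm(f)>15: break
print(arm.read_time())
cv2.imwrite("pics/side2.png",snapshot("side"))
E
```

```text
down [ 0.91817443 -0.80902689  0.3388008 ]
0.3016774963141586 [-0.32893931 -0.19162859  0.46945276]
223.9 [ 0.   0.5 -0.3] -0.35
227.4 [-0.1 -0.  -0.8] -0.03
230.8 [ 0.4 -0.3 -0.1] 0.49
234.3 [ 1.   0.5 -0.3] 0.52
237.7 [-0.2  0.9 -0.6] -0.7
241.1 [ 0.8  1.  -1.2] 0.21
244.6 [1.  0.3 0.2] 0.76
248.0 [ 0.8 -1.  -0.8] 1.1
251.4 [ 0.5 -0.2 -1.4] 0.53
254.9 [ 0.3  0.2 -0.4] 0.25
258.3 [ 0.5  1.4 -1. ] 0.24
261.8 [ 0.4 -0.5 -0.6] 0.5
265.2 [ 0.4  0.8 -0.5] 0.35
268.6 [-2.7  1.2  1.2] -2.77
272.1 [-10.1   2.1   6.3] -10.03
9.6
```

```bash
python3 - <<'E'
from h import *
import pickle
p,_=wristpose(); print(p)
arm.move_gripper(.55); arm.line_to([p[0],p[1],.27])
P={}
for n,q in(("w1",(.556,-.10,.32)),("w2",(.556,-.14,.32)),("w3",(.556,-.20,.32))):
    arm.movep(q,down(0)); arm.pause(.3); P[n]=wristpose(); im=snapshot("wrist"); cv2.imwrite(f"pics/{n}.png",im)
pickle.dump(P,open("poses2.pkl","wb"))
for n in P:
    im=cv2.imread(f"pics/{n}.png");C=cam("wrist",P[n])
    m=(im.max(2)<115).astype(np.uint8); m[260:]=0
    plate=cv2.inRange(im,(150,150,150),(255,255,255))
    for c in cv2.findContours(m,cv2.RETR_LIST,cv2.CHAIN_APPROX_NONE)[0]:
        if 150<cv2.contourArea(c)<6000:
            r=cv2.minAreaRect(c);print(n,np.round(np.r_[r[0],r[1],r[2]],1).tolist(),cv2.contourArea(c),plane(C,[r[0]],.108)[0].round(4))
f=lambda n:cv2.resize(cv2.imread(f"pics/{n}.png"),(400,300))
cv2.imwrite("pics/m5.png",np.vstack([np.hstack([f("w1"),f("w2")]),np.hstack([f("w3"),f("side2")])]))
print(arm.read_time())
E
```

```text
[ 0.55371926 -0.20249786  0.19314402]
w1 [284.5, 221.5, 41.0, 41.0, 90.0] 1336.0 [ 0.5552 -0.12    0.108 ]
w1 [423.7, 179.6, 23.3, 13.9, 26.6] 190.5 [ 0.6674 -0.085   0.108 ]
w2 [283.5, 176.5, 43.0, 43.0, 90.0] 1459.5 [ 0.5553 -0.1198  0.108 ]
w2 [428.5, 134.1, 20.4, 15.5, 14.0] 185.5 [ 0.6684 -0.0863  0.108 ]
w2 [528.5, 22.5, 45.0, 61.0, 90.0] 1124.5 [ 0.7315 -0.0078  0.108 ]
w2 [30.5, 26.0, 52.0, 61.0, 90.0] 891.5 [ 0.3728 -0.0106  0.108 ]
w3 [272.9, 214.9, 21.3, 32.4, 4.4] 549.0 [ 0.5467 -0.2116  0.108 ]
w3 [283.5, 97.0, 48.0, 45.0, 90.0] 1724.0 [ 0.5554 -0.1185  0.108 ]
w3 [441.6, 53.6, 15.2, 16.6, 70.3] 177.5 [ 0.6717 -0.0879  0.108 ]
12.8667
```

View pics/m5.png

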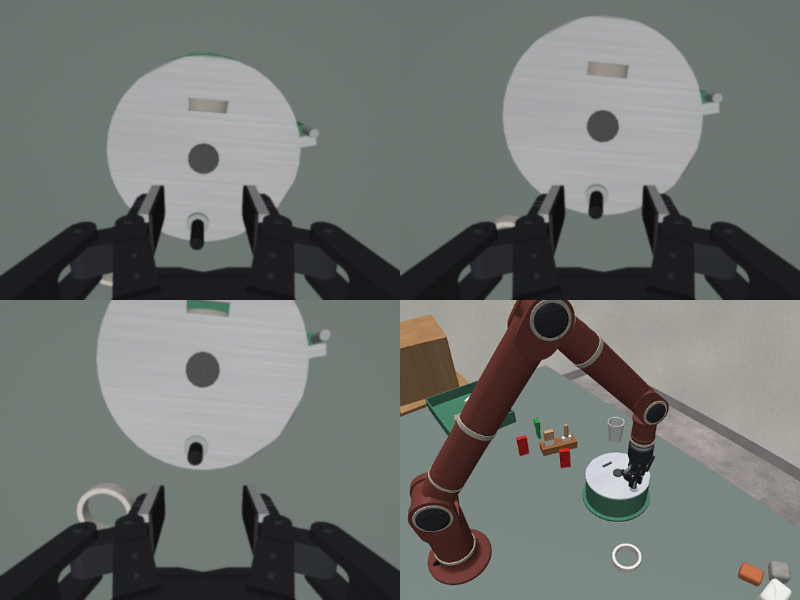

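The lug at about (323,140) touches the pin in w1, so the plate is at its stop. The window is at about (291,147) in w1 and (293,98) in w2 full-size pixels, with the beige wheel visible below. I'll segment the window.

```bash
python3 - <<'E'
from h import *
import pickle
P=pickle.load(open("poses2.pkl","rb"));W=[];H=[]
for n,(u,v) in(("w1",(291,147)),("w2",(293,98))):
    im=cv2.imread(f"pics/{n}.png");C=cam("wrist",P[n])
    roi=np.zeros(im.shape[:2],np.uint8);roi[v-20:v+21,u-40:u+41]=1
    lab=cv2.cvtColor(im,cv2.COLOR_BGR2LAB).astype(int)
    ref=np.median(lab[v-20:v+21,u-40:u+41].reshape(-1,3),0);d=np.abs(lab-ref).sum(2)
    m=((d>12)&(roi>0)).astype(np.uint8); m=cv2.morphologyEx(m,cv2.MORPH_OPEN,np.ones((3,3)))
    c=max(cv2.findContours(m,cv2.RETR_EXTERNAL,cv2.CHAIN_APPROX_NONE)[0],key=cv2.contourArea)
    r=cv2.minAreaRect(c);b=cv2.boxPoints(r);X=plane(C,b,.108)[:,:2];W.append((C,r[0]))
    print(n,r,cv2.contourArea(c),X.round(4).tolist(),plane(C,[r[0]],.108)[0].round(4))
    e=X[np.argsort([np.linalg.norm(X[i]-X[i-1]) for i in range(4)])[-1]]
    i=np.argmax([np.linalg.norm(X[i]-X[i-1]) for i in range(4)]);s=X[i]-X[i-1]
    print(" len",np.linalg.norm(s),"wid",min(np.linalg.norm(X[i]-X[i-1]) for i in range(4)),"ang",np.degrees(np.arctan2(s[1],s[0])))
    g=im.max(2);k=(g<115).astype(np.uint8);cy,cx=((221,284),(176,283))[n=="w2"];k[:cy-30]=0;k[cy+30:]=0;k[:,:cx-30]=0;k[:,cx+30:]=0
    h=cv2.minAreaRect(cv2.findNonZero(k))[0];H.append((C,h));print(" hub@.116",plane(C,[h],.116)[0].round(4))
    cv2.imwrite(f"pics/{n}c.png",cv2.resize(np.hstack([im[v-30:v+30,u-50:u+50],cv2.cvtColor(m*255,cv2.COLOR_GRAY2BGR)[v-30:v+30,u-50:u+50]]),None,fx=4,fy=4,interpolation=cv2.INTER_NEAREST))
print("tri window",tri(*W),"hub",tri(*H))
cv2.imwrite("pics/wc.png",np.vstack([cv2.imread("pics/w1c.png"),cv2.imread("pics/w2c.png")]))
E
```

```text
w1 ((290.96551513671875, 147.41380310058594), (55.474388122558594, 18.27000617980957), 4.763641834259033) 928.5 [[0.5381, -0.0644], [0.5395, -0.0503], [0.5827, -0.054], [0.5818, -0.0681]] [ 0.5605 -0.0591  0.108 ]
 len 0.04390236799963034 wid 0.014142398971831513 ang 175.11467083352247
 hub@.116 [ 0.5553 -0.1176  0.116 ]
w2 ((290.4917907714844, 97.59017181396484), (57.942874908447266, 19.37464714050293), 5.194429397583008) 1030.0 [[0.5379, -0.0645], [0.5394, -0.0506], [0.583, -0.0543], [0.582, -0.0682]] [ 0.5605 -0.0593  0.108 ]
 len 0.04431204364197021 wid 0.01396591031020089 ang 175.0989681598561
 hub@.116 [ 0.5553 -0.1184  0.116 ]
tri window (array([ 0.56053994, -0.05926851,  0.10664169]), np.float64(2.850441263003948e-05)) hub (array([ 0.55525567, -0.11952357,  0.1096082 ]), np.float64(1.4732351812207664e-05))
```

View pics/wc.png

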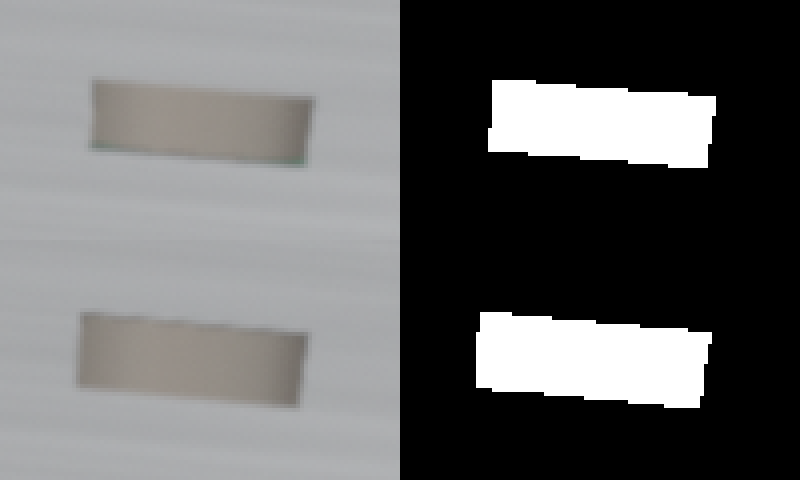

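The window centre is at (0.5605,-0.0592,0.107), its x axis at -4.9° and its size 44x14 mm, which matches the text. It lies 59 mm from the hub. Next I'll take a close look at the holder with the grasp yaw, then grasp and lift.

```bash
python3 - <<'E'
from h import *
import pickle
y0=np.radians(73.5);tx=np.array([np.cos(y0+np.pi/2),np.sin(y0+np.pi/2)])
g=np.array([.5103,.2444])
arm.move_gripper(.8,60)
E_=[];V=[]
for k,(d,z) in enumerate(((-.03,.30),(-.06,.26))):
    arm.movep([*(g+d*tx),z],down(y0)); arm.pause(.3); ps=wristpose(); im=snapshot("wrist"); cv2.imwrite(f"pics/g{k}.png",im)
    C=cam("wrist",ps);hsv=cv2.cvtColor(im,cv2.COLOR_BGR2HSV)
    m=cv2.morphologyEx(cv2.inRange(hsv,(5,50,140),(25,140,255)),cv2.MORPH_OPEN,np.ones((3,3)))
    best=None
    for c in cv2.findContours(m,cv2.RETR_EXTERNAL,cv2.CHAIN_APPROX_NONE)[0]:
        if cv2.contourArea(c)<400: continue
        r=cv2.minAreaRect(c);X=plane(C,cv2.boxPoints(r),.1)[:,:2];L=[np.linalg.norm(X[i]-X[i-1]) for i in range(4)];i=int(np.argmax(L));s=X[i]-X[i-1]
        x=plane(C,[r[0]],.1)[0]
        print(k,np.round(r[0],1),cv2.contourArea(c),x.round(4),"len",round(max(L),4),"wid",round(min(L),4),"ang",round(np.degrees(np.arctan2(s[1],s[0]))%180,1))
        if np.linalg.norm(x[:2]-g)<.012: best=r[0]
    if best is not None:V.append((C,best))
if len(V)==2: print(tri(*V))
print(arm.read_time())
E
```

```text
0 [285.5 165. ] 1223.5 [0.5098 0.2436 0.1   ] len 0.0403 wid 0.0185 ang 162.1
1 [282.5 245. ] 507.0 [0.586  0.2204 0.1   ] len 0.019 wid 0.0179 ang 73.5
1 [283.5 127.5] 1838.5 [0.5097 0.2438 0.1   ] len 0.0402 wid 0.018 ang 164.1
(array([0.5096483 , 0.24371658, 0.10093839]), np.float64(6.07492840264435e-05))
15.8333
```

```bash
python3 - <<'E'
from h import *
q=down(np.radians(73.6));g=[.5098,.2438]
arm.movep([*g,.22],q); arm.move_gripper(.6)
arm.line_to([*g,.136],.08); print(arm.read_ft_force())
arm.move_gripper(0,60); print(arm.read_opening(),arm.read_finger_force(),arm.read_ft_force(),arm.read_tool_pos())
arm.line_to([*g,.20],.06); arm.line_to([*g,.32],.15); arm.pause(.3)
print(arm.read_opening(),arm.read_finger_force(),arm.read_ft_force())
# over the window, high: look
w=np.array([.5605,-.0592]);q2=down(np.radians(85.1))
arm.movep([*w,.34],q2); arm.pause(.3);print(arm.read_tool_pos(),arm.read_time())
ims=[snapshot(n) for n in("scene","side","wrist")]
for n,i in zip("abc",ims): cv2.imwrite(f"pics/h{n}.png",i)
f=lambda i:cv2.resize(i,(400,300))
cv2.imwrite("pics/m6.png",np.vstack([np.hstack([f(ims[0][60:270,130:410]),f(ims[1][100:310,200:480])]),np.hstack([f(ims[2]),f(ims[1])])]))
E
```

```text
[ 0.25387756  1.31516115 -0.48280771]
0.20199711598788697 58.826000690460205 [-0.12452235 -0.12098168  3.39953287] [0.51013877 0.24397122 0.13651448]
0.20056655805701187 58.49269509315491 [ 0.67568305  0.97731785 -1.14993014]
[ 0.56056717 -0.05808304  0.34000577] 22.0667
```

View pics/m6.png

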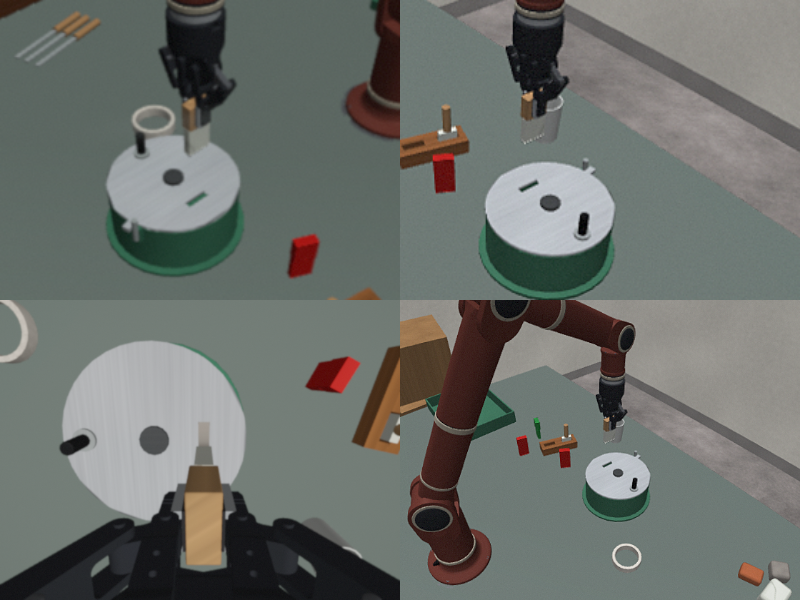

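The stone is gripped upright: scene crop at about (197,135), side crop at about (535,125). Finger force is 58 N and the opening is 0.20, about 17 mm. I'll measure the window again at the insertion yaw so the wrist calibration bias cancels.

```bash
python3 - <<'E'
from h import *
q2=down(np.radians(85.1))
for k,(x,y) in enumerate(((.62,-.105),(.62,-.01))):
    arm.movep([x,y,.34],q2); arm.pause(.4); ps=wristpose(); im=snapshot("wrist"); cv2.imwrite(f"pics/k{k}.png",im); C=cam("wrist",ps)
    K,d,Rw,o=C; X=Rw.T@(np.array([.5605,-.0592,.108])-o); u,v=np.int32(cv2.projectPoints(X.reshape(1,3),np.zeros(3),np.zeros(3),K,d)[0].ravel()); print(u,v)
    lab=cv2.cvtColor(im,cv2.COLOR_BGR2LAB).astype(int); s=lab[v-40:v+41,u-22:u+23]
    ref=np.median(s.reshape(-1,3),0); m=(np.abs(s-ref).sum(2)>12).astype(np.uint8); m=cv2.morphologyEx(m,cv2.MORPH_OPEN,np.ones((3,3)))
    for c in cv2.findContours(m,cv2.RETR_EXTERNAL,cv2.CHAIN_APPROX_NONE)[0]:
        if cv2.contourArea(c)<300: continue
        r=cv2.minAreaRect(c);off=np.array([max(u-22,0),max(v-40,0)]);X=plane(C,cv2.boxPoints(r)+off,.108)[:,:2];L=[np.linalg.norm(X[i]-X[i-1]) for i in range(4)];i=int(np.argmax(L));t=X[i]-X[i-1]
        print(k,np.round(r[0]+off,1),X.mean(0).round(4),"len",round(max(L),4),"wid",round(min(L),4),"ang",round(np.degrees(np.arctan2(t[1],t[0]))%180,1))
print(arm.read_time())
E
```

```text
334 121
0 [334.2 120.5] [ 0.5605 -0.0593] len 0.043 wid 0.0137 ang 175.1
221 130
1 [221.9 130. ] [ 0.5603 -0.0592] len 0.0445 wid 0.0137 ang 174.9
23.9833
```

```bash
cat > ins.py <<'E'
from h import *
w=np.array([.5607,-.0592]);q2=down(np.radians(85.1));cmd=w.copy()
arm.movep([*cmd,.28],q2)
def settle(z,n=3):
    global cmd
    for _ in range(n):
        arm.pause(.3); p=np.array(arm.read_tool_pos()); cmd=cmd+(w-p[:2])
        arm.line_to([*cmd,z],.03)
arm.pause(.3); settle(.26); arm.line_to([*cmd,.240],.05); settle(.240,2); arm.pause(.3)
f0=np.array(arm.read_ft_force()); R=Ro.from_quat(arm.read_eef_rot()).as_matrix()
print(arm.read_tool_pos(),cmd,f0,"tilt",R[:,2],"yaw",np.degrees(np.arctan2(R[1,1],R[0,1])))
z=.240
while z>.2045:
    z=max(z-.004,.2045); arm.line_to([*cmd,z],.03); arm.pause(.1)
    f=np.array(arm.read_ft_force())-f0; p=np.array(arm.read_tool_pos())
    print(round(z,4),f.round(1),((p[:2]-w)*1e3).round(1),round(p[2],4),flush=True)
    if np.linalg.norm(f)>6: print("stop");break
print(arm.read_time(),arm.read_opening(),arm.read_finger_force())
E
python3 ins.py
```

```text
[ 0.56067482 -0.05920977  0.24000065] [ 0.56068944 -0.05921016] [ 0.22322875  0.30810295 -1.39269702] tilt [-4.87290053e-05  1.86735612e-05 -9.99999999e-01] yaw 85.09891401341852
0.236 [-0.6 -0.1 -0. ] [-0.  0.] 0.2359
0.232 [ 0.5 -1.6 -0.3] [-0.  0.] 0.232
0.228 [ 0.2 -1.2  0.4] [0. 0.] 0.228
0.224 [ 0.1 -0.5 -0.1] [0. 0.] 0.224
0.22 [-1.  -0.9 -0.1] [ 0. -0.] 0.22
0.216 [-0.7  0.7  0.6] [-0.  0.] 0.2159
0.212 [ 0.2 -0.   0.8] [-0.  0.] 0.212
0.208 [-0.4 -0.9  0.5] [-0. -0.] 0.2079
0.2045 [-0.7 -0.1  0.6] [-0. -0.] 0.2045
32.3583 0.20170029922100421 58.55597376823425
```

It went in without force. I'll check visually before handing in.

```bash
python3 - <<'E'
from h import *
a,b=snapshot("scene"),snapshot("side")
f=lambda i:cv2.resize(i,(400,400),interpolation=cv2.INTER_CUBIC)
cv2.imwrite("pics/fin.png",np.hstack([f(a[110:250,180:320]),f(b[170:310,230:370])]))
print(arm.read_ft_force(),arm.read_finger_force())
E
```

```text
[-0.54019497  0.64797699 -0.84083625] 58.55787634849548
```

View pics/fin.png

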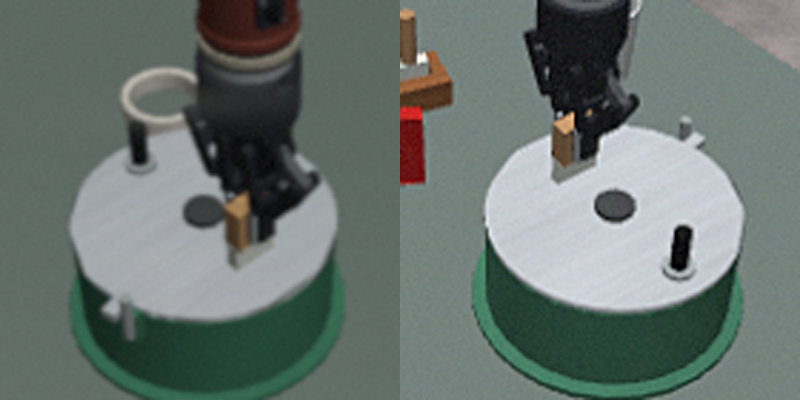

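The stone is upright and partly sunk in the window, at crop positions (250,255) and (573,165). About 20 mm of it still shows above the plate, so the lower edge is about 30 mm below. The lug is still at the pin, crop (110,305) and (690,135).

```bash
python3 -c "
from station import ticket
print(ticket.finish_job())"
```

```text
the job is handed in; nothing more can be done
None
```

The job is handed in (no verdict was returned): the guard plate is at its stop, and the gripper holds the stone upright in the window, about 30 mm below the plate's top by tool height, with no measurable force on the guard.

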